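Fit the tube block in the thermoshaker

ROBOT

A 6-joint arm with a two-finger parallel gripper is mounted at the origin on the work surface. World frame = base frame: x ahead of the robot, y to its left, z up, the work surface at z = 0. Lengths are in m, angles in rad, forces in N, time in s.
With the tool pointing down it reaches from about 0.35 to 0.775 m from the base axis. Payload 7.3 kg.
Tool frame: the origin (TCP) lies between the finger pads; the fingertips stand 22 mm ahead of it and the grasp point (between the pads) lies 3 mm ahead of it; z points along the fingers, y is the line along which they close (so a half turn about z gives the same grasp; the last joint's range is limited). The gripper opens to 92 mm and grips with 3 to 60 N. Pads are 19 mm wide; open, the fingers measure 130 mm over their backs; the gripper's body (75 mm by 190 mm) begins 47 mm behind the grasp point.
Start: joints at [0.996, 0.342, 1.524, -0, 1.275, -0.146], TCP at [0.218, 0.477, 0.249] pointing down, gripper open.
Joint ranges: [-2.53, 2.53], [-0.77, 2.02], [0.04, 2.7], [-1, 4.14], [0.28, 2.66], [-3.11, 3.11]. Speed limits (rad/s): [2.57, 2.57, 3.14, 3.14, 3.14, 3.14].

INTERFACE

Orientations are given as a rotation vector (axis times angle).
In Python, from cell import * gives the robot as it stands.
- The arm moves only by the tool carry_out, never from a script. Its argument "targets" is a list of rows, each a list of 4 numbers: the shift along the tool's x, y, z in mm, then the turn about the tool's z in rad. A call has 1 to 10 rows; each row is the pose to reach, as a shift and turn from the pose commanded when the call began, along the tool's axes at that moment; what a row does not reach only later rows make up. A row lasts 1/12 s, in which the tool goes at most 41.7 mm and 7.16 degrees, less where a joint would pass 70% of its speed; a pose out of reach is approached as far as the arm can. A call with a gripper value outside its range is refused whole. "grip" is the closure, from 0 (fully open) to 1 (shut), set as the call begins (left out, the last holds). The fingers move at their own pace and stop on an object; "force" is the grip in N (left out, the last holds). Time passes only in rows, so rows that repeat a pose let the fingers close. It gives the time, the measured TCP pose, the force, the opening and the grip force at its end, in the units of the state.
- state(): the state, without advancing time (a new reading comes with each control period).
- snapshot(name): name is "scene" or "top" or "wrist"; returns the picture (420x560x3 uint8, red, green, blue); there is no depth.
- get_calibration(name): a dict with "K" (3x3 intrinsics, pixels), "R" (3x3) and "t" (3): a world point X has camera coordinates R X + t; the wrist camera has in their place "hand_eye" (4x4, takes a point from camera to tool coordinates, whose origin is the TCP and whose axes are the flange's). Camera axes: x right, y down, z forward; pixel columns grow to the right and rows downward; lengths in m; the calibration is good to about 2 mm. A picture is of the moment at which its call begins: read the wrist's pose just before it. get_calibration takes no time and is no camera call.
- close_job(): hands the job in; it is judged then, once.
Trained networks look in the newest picture that a camera, given by its name, has taken for a name from the list of things; names that differ only in an ending like _2 or _b are one class to them, and where a whole thing is asked for, a point or a joint stands for the part that bears it (a point fixed in the world has none). Each returns a list of dicts, best first, with "p" (0 to 1); they miss things now and then, are a little off and sometimes report something else, mostly with a low value. They report only what shows in the picture. A call takes as long as a camera call. They do not tell look-alikes from the thing itself.
- look_for(camera, label): "box" ([centre column, centre row, width, height] in pixels, round what is visible of it).
- masks_of(camera, label): "mask" (420x560 bool, what is visible of it) and "box" ([centre column, centre row, width, height] in pixels, round what is visible of it).
The state is a dict: "clock": time; "joint_positions": joint angles; "qvel": joint speeds; "effort": joint torques, N m; "tcp_pos": TCP position; "ee_rot": TCP orientation; "contact_force": force on the tool from outside, world axes, zero at the start; "wrist_torque": the same for the moment, N m; "opening": finger opening in m; "finger_force": force on a finger pad.
Only numpy, scipy, OpenCV 4.12 (cv2) and the standard library are available. Lean on these libraries where they do the work, as an engineer would, in place of code of your own. Each camera call takes 0.05 s, during which the arm holds its last target. There are 200 camera calls.

TASK

Fit the aluminium block with the twelve narrow bores into the well of the thermoshaker, cut corner to cut corner, shuffling it gently until its keyways drop over the keys beneath and it sits fully home and level, then let go of it. Do not drop it in or force it, and leave the block with the wide bores, the beaker, the dishes and the bottle where they stand.

Things in the scene. Friction and masses are not known exactly. Their poses are not given: they have to be found in the camera images.
- tube_block_mid (a point): Centre of the block to fit (30 mm above its underside): plain aluminium, 60 mm (its x) by 92 mm (its y) by 60 mm high, about 0.65 kg, standing upright on the bench, 12 narrow bores (11 mm) in its top. Its upright corner at +x +y is cut off at 45 degrees (14 mm legs). Grip it near the top across its 60 mm width (along its x). Seated, its x and y point as those of the well.
- tube_block_foot (a point): Centre of that block's underside, axes as the block. Two keyways are sunk in it, closed rectangular recesses 9 mm deep: one 12.6 mm (x) by 24.6 mm (y), centred 28 mm to +y of this point; the other 26.6 mm (x) by 12.6 mm (y), centred 30 mm to -y. So the block fits one way round only.
- well (a point): Centre of the shaker's well at the level of the flat white deck round it, 95 mm above the bench. The well is an opening 72 mm (x) by 104 mm (y) with its +x +y corner cut off at 45 degrees, so the block has 6 mm of play on every side. Fully home, the block's centre is 10 mm above this point and 40 mm of the block stand above the deck; standing on the keys it is 8 mm higher.
- well_floor (a point): Nominal centre of the carrier, the flat plate 20 mm below the deck that bears the block. Two steel keys, 8 mm high, stand on it: 10 mm (x) by 22 mm (y), 28 mm to +y of the carrier's centre; 24 mm (x) by 10 mm (y), 30 mm to -y. The drive has stopped the carrier up to 3.5 mm off this point in x and in y (not turned); where is not told. It holds still against sideways pushes below about 15 N.
- shaker: White thermoshaker, fixed to the bench. Origin on the bench under the well's centre, axes as the well. The case reaches 165 mm to -x (sloping key panel), 105 mm to +x and 115 mm to either side; nothing on it is higher than the deck, 95 mm.
- spare_block_mid (a point): Another aluminium block of the same outline, with 6 wide bores (21 mm): to be left alone. The point is its centre, 30 mm above the bench.
- beaker_mid (a point): Glass beaker, 68 mm wide and 90 mm high; centre, half-way up. To be left alone.
- dishes_mid (a point): Stack of three closed petri dishes, 90 mm wide and 45 mm high; centre. To be left alone.
- reagent_mid (a point): Amber reagent bottle, 72 mm wide and 150 mm high; centre. To be left alone.
Things that resemble listed ones, but are neither listed nor needed, are in the scene too. What is shaped like the part that bears tube_block_mid but blue or red is not meant.

How it is judged:
At the end, for the whole second after the job is handed in: The narrow-bore block stands in the shaker's well, keyways over the keys: its centre within 9 mm of the well's centre seen from above and no more than 12 mm above the well point (10 mm is fully home), level within 2 degrees, lined up with the well, at rest and released (z of tube_block_mid in the frame of well between 0.007 and 0.012 m and horizontal distance between tube_block_mid and well below 0.009 m and angle between tube_block_mid's own z axis and vertical below 0.035 rad and angle between the y axis of tube_block_mid and the y axis of well, either way round below 0.12 rad and linear speed of tube_block below 0.01 m/s); the robot touches nothing.
It fails at once if the block is forced into the shaker (more than 60 N between them) (contact force between tube_block and shaker above 60 N).
It fails at once if the block is dropped: let go and falling faster than 0.5 m/s, a fall of over 12 mm (contact force between the fingers and tube_block below 0.5 N and linear speed of tube_block above 0.5 m/s).
It fails at once if the wide-bore block is moved more than 25 mm (distance of spare_block_mid from where it was at the start of the episode above 0.025 m).
It fails at once if the beaker, the dishes or the bottle is moved more than 25 mm (distance of any of beaker_mid, dishes_mid, reagent_mid from where it was at the start of the episode above 0.025 m).
It also fails if it takes over 64 s, if anything falls off the work surface, if the arm or the gripper's body presses on something with over 40 N, if the wrist force passes 120 N, or if a joint passes its speed limit or range.

## Working session

There is one attempt and no reset: what is moved stays moved. The work goes in short steps, Python scripts to look and compute and a tool call to move; the robot and the scene stay as the last step left them, time stands still between calls to the robot, and variables do not carry over. Pictures are saved under pics/ and viewed, at most 10 in all, crops included, and the job is handed in when it is done.

Besides the shell and the picture viewer there is one more tool, called as name(argument=value, ...) on one line, values as JSON. carry_out: Moves the arm, as the interface text tells. Its arguments: {"type":"object","properties":{"targets":{"type":"array","items":{"type":"array","items":{"type":"number"}}},"grip":{"type":"number"},"force":{"type":"number"}},"required":["targets"]}

```bash
mkdir -p pics; ls
python3 - <<'E'
from cell import *
import cv2,numpy as np
s=state();print(s['clock'],s['tcp_pos'],s['ee_rot'])
a=snapshot("top");b=snapshot("scene")
cv2.imwrite('pics/top.png',a[:,:,::-1]);cv2.imwrite('pics/scene.png',b[:,:,::-1])
for c in("top","scene"):
  k=get_calibration(c);print(c,np.round(k['K'],1).tolist(),np.round(k['R'],3).tolist(),np.round(k['t'],3).tolist())
  for l in("tube_block_mid","spare_block_mid","shaker"):
    print(l,[(np.round(d['box']).tolist(),round(d['p'],2)) for d in look_for(c,l)])
E
```

```text
pics
0.0 [0.21803869 0.47715986 0.24805208] [-6.68293841e-01 -3.06912051e+00  2.24575475e-03]
top [[383.3, 0.0, 278.6], [0.0, 383.3, 205.8], [0.0, 0.0, 1.0]] [[0.012, -1.0, -0.009], [-0.987, -0.011, -0.16], [0.16, 0.01, -0.987]] [0.169, 0.524, 0.987]
tube_block_mid [([215.0, 228.0, 32.0, 39.0], 0.78), ([227.0, 292.0, 37.0, 41.0], 0.69), ([156.0, 218.0, 45.0, 30.0], 0.67)]
spare_block_mid [([274.0, 237.0, 40.0, 41.0], 0.98), ([393.0, 209.0, 98.0, 110.0], 0.56)]
shaker [([396.0, 208.0, 98.0, 107.0], 0.66), ([215.0, 229.0, 32.0, 37.0], 0.61)]
scene [[439.6, 0.0, 280.0], [0.0, 439.6, 209.0], [0.0, 0.0, 1.0]] [[0.483, 0.876, 0.012], [0.553, -0.294, -0.779], [-0.679, 0.383, -0.626]] [-0.383, -0.194, 1.319]
tube_block_mid [([292.0, 157.0, 33.0, 40.0], 0.87), ([336.0, 183.0, 46.0, 44.0], 0.79), ([392.0, 174.0, 45.0, 34.0], 0.63)]
spare_block_mid [([278.0, 198.0, 45.0, 38.0], 0.63)]
shaker [([160.0, 267.0, 146.0, 141.0], 0.9)]
```

Run:
```python
import cv2,numpy as np
a=cv2.imread('pics/top.png')
cv2.imwrite('pics/top2.png',cv2.resize(a[140:330,120:460],(800,447),interpolation=cv2.INTER_CUBIC))
```

```text
(no output)
```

View pics/top2.png

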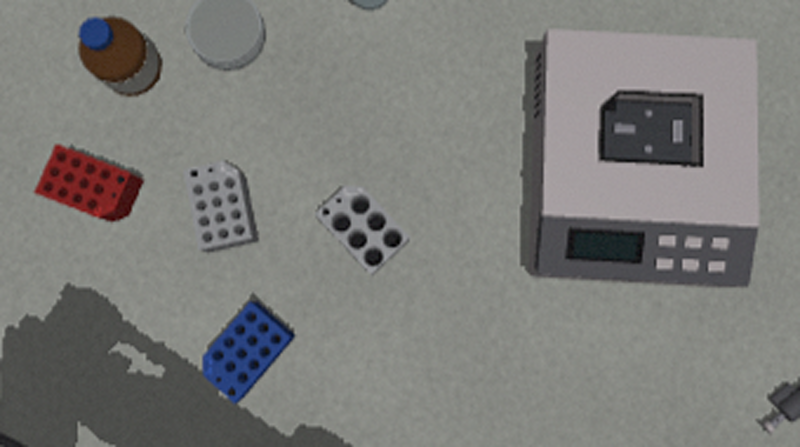

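View pics/scene.png

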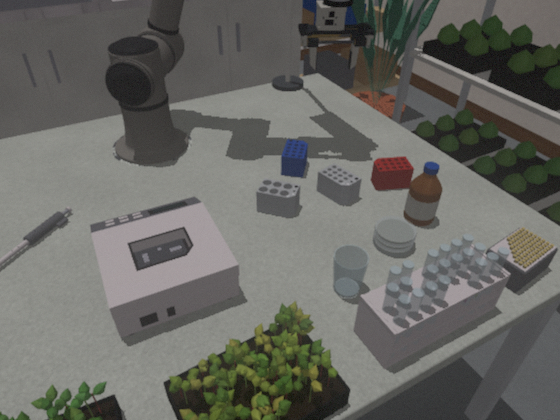

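The candidates in top-camera pixels are:
- **(215,228):** plain aluminium with 12 narrow bores. This one fits.
- **(274,237):** the wide-bore spare block.
- **(227,292):** blue look-alike.
- **(156,218):** red look-alike.

The block's cut corner is at the upper right of the image, so its yaw is about -78°. The well is at crop (650,128) with its cut corner at the upper left, so its yaw is about 0.

```bash
cat > h.py <<'E'
from cell import *
import cv2,numpy as np
from scipy.spatial.transform import Rotation as Ro
def cam(n,s=None):
    k=get_calibration(n);K=np.array(k['K'])
    if n!='wrist': return K,np.array(k['R']),np.array(k['t'])
    s=s or state();T=np.eye(4);T[:3,:3]=Ro.from_rotvec(s['ee_rot']).as_matrix();T[:3,3]=s['tcp_pos']
    C=np.linalg.inv(T@np.array(k['hand_eye']));return K,C[:3,:3],C[:3,3]
def onplane(c,uv,z):
    K,R,t=c;H=K@np.c_[R[:,0],R[:,1],R[:,2]*z+t]
    return cv2.perspectiveTransform(np.float64(uv).reshape(-1,1,2),np.linalg.inv(H))[:,0]
def rect(c,img,z,x0,y0,w,h,s=0.5):
    # rectified view: col = (y0-y), row=(x0-x), s mm per px
    K,R,t=c;H=K@np.c_[R[:,0],R[:,1],R[:,2]*z+t]
    m=s/1000;A=np.array([[0,-m,x0],[-m,0,y0],[0,0,1]])
    return cv2.warpPerspective(img,H@A,(w,h),flags=cv2.INTER_LINEAR|cv2.WARP_INVERSE_MAP)
def tool():
    s=state();return np.array(s['tcp_pos']),Ro.from_rotvec(s['ee_rot']).as_matrix()
def goto(xyz,yaw_closing=None):
    p,M=tool();d=M.T@(np.array(xyz)-p)*1000
    out=list(np.round(d,1))
    if yaw_closing is not None:
        v=M.T@np.array([np.cos(yaw_closing),np.sin(yaw_closing),0]);a=np.arctan2(-v[0],v[1])
        out+=[round((a+np.pi/2)%np.pi-np.pi/2,3)]
    return out
E
python3 - <<'E'
from h import *
f=340/800
c=cam('top')
P=lambda l:[(120+u*f,140+v*f) for u,v in l]
b=onplane(c,P([(187,168),(203,250),(255,240)]),.06);print(b, (b[0]+b[2])/2)
w=onplane(c,P([(703,94),(702,166),(600,160)]),.095);print(w,(w[0]+w[2])/2)
for n,pt,z in(("beaker",(366,0),.09),("dish",(227,28),.045),("bottle",(95,33),.15),("spare",(363,230),.06),('blue',(250,345),.06),('red',(85,180),.06)): print(n,onplane(c,P([pt]),z))
p,M=tool();print(p,M.round(3),state()['joint_positions'])
k=get_calibration('wrist');print(np.round(k['hand_eye'],3),np.round(k['K'],0))
yb=np.arctan2(*(b[0]-b[1])[::-1])-np.pi/2;print('yaw',np.degrees(yb)); print(goto([*(b[0]+b[2])/2,.249],yb))
E
```

```text
[[0.50260484 0.38350295]
 [0.41122994 0.36164734]
 [0.42291778 0.30447008]] [0.46276131 0.34398651]
[[ 0.58523988 -0.18474189]
 [ 0.50572554 -0.17999663]
 [ 0.51109417 -0.07051588]] [ 0.54816702 -0.12762889]
beaker [[0.69051164 0.18467554]]
dish [[0.67040973 0.34747358]]
bottle [[0.6313333  0.46670314]]
spare [[0.43534372 0.1850844 ]]
blue [[0.3090496  0.30614325]]
red [[0.48778336 0.4973841 ]]
[0.21822727 0.47745492 0.24862749] [[-0.909  0.416 -0.   ]
 [ 0.416  0.909 -0.   ]
 [ 0.    -0.    -1.   ]] [ 9.96035618e-01  3.42126238e-01  1.52423571e+00 -8.23343952e-06
  1.27538655e+00 -1.45990865e-01]
[[ 0.    -0.951 -0.309  0.084]
 [ 1.     0.     0.     0.001]
 [-0.    -0.309  0.951 -0.135]
 [ 0.     0.     0.     1.   ]] [[379.   0. 280.]
 [  0. 379. 207.]
 [  0.   0.   1.]]
yaw -76.5483660849101
[np.float64(-277.9), np.float64(-19.7), np.float64(-0.4), np.float64(-0.664)]
```

carry_out(targets=[[-278,-20,30,1.24],[-278,-20,30,1.24],[-278,-20,30,1.24],[-278,-20,30,1.24],[-278,-20,30,1.24],[-278,-20,30,1.24],[-278,-20,30,1.24],[-278,-20,30,1.24],[-278,-20,30,1.24],[-278,-20,30,1.24]], grip=0)

```text
clock: 1.23
tcp_pos: [0.4634, 0.343, 0.2183]
ee_rot: [-2.336, -2.1, 0.001]
contact_force: [-0.9, -0.1, -0.8]
opening: 0.0917
finger_force: 0.0
```

carry_out(targets=[[0,0,0,1.238],[0,0,0,1.238],[0,0,0,1.238],[0,0,0,1.238],[0,0,0,1.238],[0,0,0,1.238],[0,0,0,1.238],[0,0,0,1.238],[0,0,0,1.238],[0,0,0,1.238]])

```text
clock: 2.07
tcp_pos: [0.4628, 0.3437, 0.2187]
ee_rot: [-3.121, -0.358, 0.0]
contact_force: [0.1, 0.1, -0.7]
opening: 0.0918
finger_force: 0.0
```

Run:
```python
from h import *
s=state();c=cam('wrist',s);a=snapshot('wrist')
print(s['clock'],s['tcp_pos'],s['joint_positions'].__repr__(),s['opening'])
np.save('w1.npy',a)
r=rect(c,a,.06,.463+.075,.344+.075,300,300,.5)
cv2.imwrite('pics/w1.png',cv2.resize(r,(600,600),interpolation=cv2.INTER_CUBIC)[:,:,::-1])
```

```text
2.0667 [0.46275122 0.34370627 0.21867956] array([5.05889602e-01, 4.60138139e-01, 1.42528826e+00, 4.34533455e-05,
       1.25623702e+00, 1.84809875e+00]) 0.09184844799397236
```

View pics/w1.png

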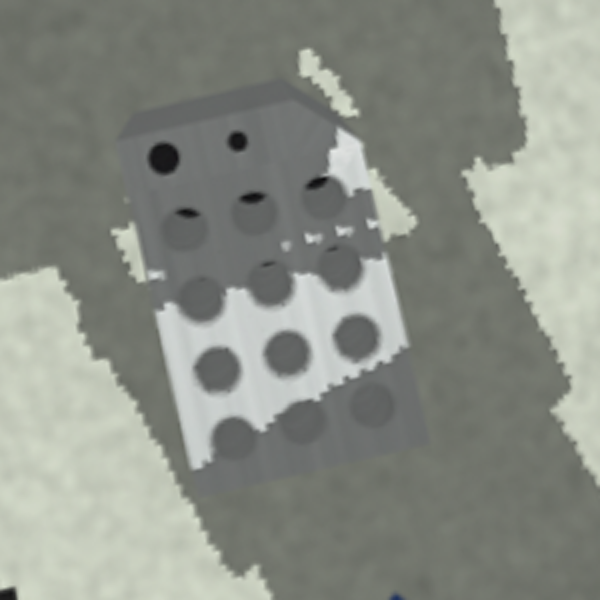

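The wrist view confirms it: 12 narrow bores, plain aluminium, cut corner at the upper right, centre at about (272,287), which is (0.466, 0.351), with yaw about -77°.

carry_out(targets=[[4.8,-6.4,40,0],[4.8,-6.4,80,0],[4.8,-6.4,115,0],[4.8,-6.4,140,0],[4.8,-6.4,158,0],[4.8,-6.4,168,0],[4.8,-6.4,168,0]])

```text
clock: 2.7
tcp_pos: [0.4649, 0.3504, 0.0485]
ee_rot: [3.118, 0.37, -0.006]
contact_force: [-0.2, 0.4, -0.2]
opening: 0.092
finger_force: 0.0
```

carry_out(targets=[[0,0,0,0],[0,0,0,0],[0,0,0,0],[0,0,0,0],[0,0,0,0],[0,0,0,0],[0,0,0,0],[0,0,0,0]], grip=1, force=40)

```text
clock: 3.37
tcp_pos: [0.4664, 0.3511, 0.0516]
ee_rot: [-3.12, -0.368, -0.002]
contact_force: [-0.5, -2.1, 7.1]
opening: 0.06
finger_force: 40.0
```

carry_out(targets=[[0,0,-15,0],[0,0,-40,0],[0,0,-75,0],[0,0,-110,0],[0,0,-135,0],[0,0,-145,0],[0,0,-145,0],[0,0,-145,0]])

```text
clock: 4.03
tcp_pos: [0.4652, 0.3507, 0.1941]
ee_rot: [3.119, 0.368, -0.004]
contact_force: [-0.4, 0.3, -7.7]
opening: 0.06
finger_force: 40.0
```

Run:
```python
from h import *
s=state();print(s['clock'],s['opening'],s['contact_force'],s['wrist_torque'],s['tcp_pos'])
print(goto([.548,-.128,.196],0.0))
```

```text
4.0333 0.060023779983552766 [-0.36790779  0.34186635 -7.67157506] [-0.0428545   0.14096267 -0.02845643] [0.46521016 0.35066774 0.19409825]
[np.float64(-30.8), np.float64(484.8), np.float64(-1.6), np.float64(-1.336)]
```

carry_out(targets=[[-1,10,-10,0],[-3,35,-25,-0.06],[-6,73,-40,-0.18],[-10,113,-54,-0.3],[-14,153,-54,-0.42],[-18,193,-54,-0.54],[-21,233,-54,-0.66],[-25,273,-54,-0.78],[-28,313,-54,-0.9],[-31,350,-54,-1.0]])

```text
clock: 4.87
tcp_pos: [0.5135, 0.0193, 0.2481]
ee_rot: [-2.588, -1.776, 0.005]
contact_force: [0.8, 0.0, -6.2]
opening: 0.0597
finger_force: 40.0
```

Run:
```python
from h import *
print(goto([.548,-.21,.25],0.0),state()['joint_positions'],state()['tcp_pos'])
```

```text
[np.float64(-201.6), np.float64(114.6), np.float64(-2.1), np.float64(-0.368)] [-1.11612349e-01  3.24221289e-01  1.55209180e+00 -5.75857678e-05
  1.26903150e+00  2.56228453e-01] [0.51353009 0.01930648 0.24812256]
```

carry_out(targets=[[-30,17,0,-0.1],[-60,34,0,-0.2],[-90,51,0,-0.3],[-120,68,0,-0.345],[-150,84,0,-0.345],[-175,97,0,-0.345],[-188,104,0,-0.345],[-188,104,0,-0.345],[-188,104,0,-0.345],[-188,104,0,-0.345]])

```text
clock: 5.7
tcp_pos: [0.5423, -0.1905, 0.2487]
ee_rot: [-2.25, -2.188, 0.001]
contact_force: [-0.3, 0.4, -5.4]
opening: 0.0598
finger_force: 40.0
```

Run:
```python
from h import *
s=state();c=cam('wrist',s);a=snapshot('wrist')
print(s['clock'],s['tcp_pos'],goto([.548,-.21,.25],0.0))
np.save('w2.npy',a);np.save('w2s.npy',np.r_[s['tcp_pos'],s['ee_rot']])
cv2.imwrite('pics/w2.png',a[:,:,::-1])
```

```text
5.7 [ 0.54233442 -0.19052747  0.24865508] [np.float64(-19.6), np.float64(6.0), np.float64(-1.0), np.float64(-0.027)]
```

View pics/w2.png

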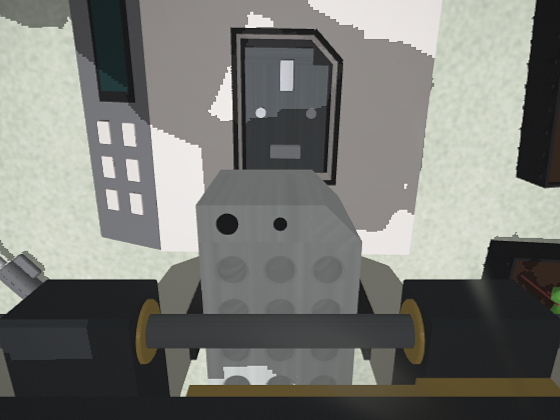

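Both keys and the block are visible. The cut corners of the well and block point the same way, upper right. The next crop enlarges the well and the block top.

Run:
```python
import cv2,numpy as np
a=np.load('w2.npy')[:,:,::-1]
A=cv2.resize(a[20:190,225:350],None,fx=3.5,fy=3.5,interpolation=cv2.INTER_CUBIC)
B=cv2.resize(a[160:310,190:370],None,fx=2,fy=2,interpolation=cv2.INTER_CUBIC)
B=np.clip(B*1.6,0,255).astype(np.uint8);B=np.vstack([B,np.zeros((A.shape[0]-300,360,3),np.uint8)])
A=np.clip(A*1.6,0,255).astype(np.uint8)
o=np.hstack([A,B])[:600,:800];print(A.shape,o.shape);cv2.imwrite('pics/w2c.png',o)
```

```text
(595, 438, 3) (595, 798, 3)
```

View pics/w2c.png

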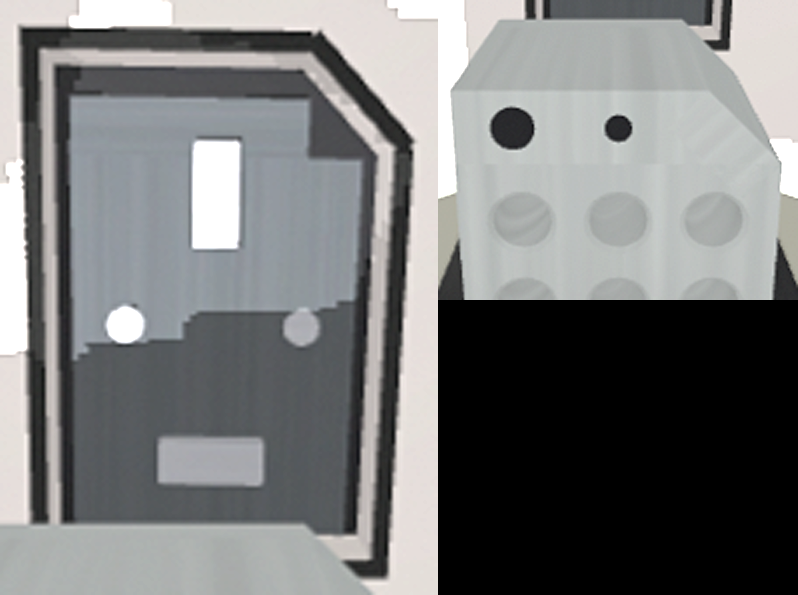

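Measured pixels in the enlarged crop:
- **Well opening edges:** top-left (55,67), bottom-right (357,535).
- **Long key:** x 191–240, y 138–249.
- **Wide key:** x 157–264, y 436–486.
- **Block top:** the +y edge starts at (453,90). The cut runs to (781,163).

Run:
```python
from h import *
q=np.load('w2s.npy');s=dict(tcp_pos=q[:3],ee_rot=q[3:]);c=cam('wrist',s)
M=Ro.from_rotvec(q[3:]).as_matrix();print('tool y yaw',np.degrees(np.arctan2(M[1,1],M[0,1])))
A=lambda l:[(225+(u+.5)/3.5-.5,20+(v+.5)/3.5-.5) for u,v in l]
B=lambda l:[(190+(u-438+.5)/2-.5,160+(v+.5)/2-.5) for u,v in l]
print('well TL,BR,BLside,Rtop,cut',onplane(c,A([(55,67),(357,535),(62,520),(377,155),(302,68)]),.095).round(4).tolist())
k1=onplane(c,A([(191,138),(240,138),(240,249),(191,249)]),.083);k2=onplane(c,A([(157,436),(264,436),(264,486),(157,486)]),.083)
print('k1',k1.mean(0),np.ptp(k1,0),'k2',k2.mean(0),np.ptp(k2,0))
zt=q[2]+.0084
t=onplane(c,B([(453,90),(705,90),(781,163),(464,299),(776,299)]),zt);print('top',t.round(4).tolist())
b=onplane(c,B([(500,20),(685,20)]),zt-.06);print('bot',b.round(4).tolist())
print('rel tcp in tool frame: top',((t-q[:2])@M[:2,:2]*1000).round(1).tolist(),'bot',((b-q[:2])@M[:2,:2]*1000).round(1).tolist())
```

```text
tool y yaw -1.6012562255693548
well TL,BR,BLside,Rtop,cut [[0.5183, -0.074], [0.5796, -0.1711], [0.5143, -0.166], [0.5829, -0.0922], [0.5676, -0.0755]]
k1 [ 0.54998928 -0.0985613 ] [0.01098727 0.02271372] k2 [ 0.54755778 -0.15580113] [0.02457147 0.01205839]
top [[0.5153, -0.1447], [0.5593, -0.1459], [0.5731, -0.1601], [0.5134, -0.1867], [0.5732, -0.1883]]
bot [[0.5145, -0.1452], [0.5608, -0.1464]]
rel tcp in tool frame: top [[45.0, -28.3], [45.1, 15.7], [31.3, 29.9], [3.0, -29.0], [3.1, 30.8]] bot [[44.6, -29.1], [44.6, 17.2]]
```

carry_out(targets=[[10,1,0,0.015],[30,2,10,0.015],[50,3,30,0.015],[61,3.8,55,0.015],[65.6,3.8,75,0.015],[65.6,3.8,89,0.015],[65.6,3.8,89,0.015],[65.6,3.8,89,0.015],[65.6,3.8,89,0.015]])

```text
clock: 6.5
tcp_pos: [0.5493, -0.1257, 0.1619]
ee_rot: [2.267, 2.173, 0.002]
contact_force: [0.7, -0.5, -4.4]
opening: 0.0592
finger_force: 40.0
```

Run:
```python
from h import *
s=state();print(s['contact_force'],s['wrist_torque'],s['opening']);print(goto([.54795,-.1250,.1375],np.radians(-2.45)))
```

```text
[ 0.72539583 -0.50971332 -4.42024177] [-0.09860196  0.04477594  0.02351221] 0.05923473371007245
[np.float64(0.7), np.float64(-1.4), np.float64(24.4), np.float64(0.0)]
```

carry_out(targets=[[0,0,5,0],[0,0,10,0],[0,0,13,0],[0,0,15,0],[0,0,17,0],[0,0,19,0],[0,0,20,0],[0,0,20,0]])

```text
clock: 7.17
tcp_pos: [0.5485, -0.1259, 0.1404]
ee_rot: [-2.269, -2.173, 0.0]
contact_force: [0.2, 0.3, -5.1]
opening: 0.0601
finger_force: 40.0
```

carry_out(targets=[[0,0,0.7,0],[0,0,1.4,0],[0,0,2.1,0],[0,0,2.8,0],[0,0,2.8,0]])

```text
clock: 7.58
tcp_pos: [0.5486, -0.1259, 0.1378]
ee_rot: [-2.269, -2.173, -0.0]
contact_force: [-0.4, 0.7, -5.9]
opening: 0.06
finger_force: 40.0
```

carry_out(targets=[[0,0,0.7,0],[0,0,1.4,0],[0,0,2.1,0],[0,0,2.8,0],[0,0,2.8,0]])

```text
clock: 8.0
tcp_pos: [0.5485, -0.1259, 0.1349]
ee_rot: [-2.269, -2.173, 0.0]
contact_force: [-0.6, -0.1, -5.8]
opening: 0.0597
finger_force: 40.0
```

carry_out(targets=[[0,0,0.5,0],[0,0,1,0],[0,0,1.5,0],[0,0,1.5,0]])

```text
clock: 8.33
tcp_pos: [0.5486, -0.1259, 0.1335]
ee_rot: [-2.269, -2.173, -0.0]
contact_force: [0.9, 0.4, -5.6]
opening: 0.0599
finger_force: 40.0
```

carry_out(targets=[[0,0,0.5,0],[0,0,1,0],[0,0,1.5,0],[0,0,1.5,0]])

```text
clock: 8.67
tcp_pos: [0.5486, -0.126, 0.132]
ee_rot: [-2.269, -2.173, -0.0]
contact_force: [0.0, 0.4, -6.4]
opening: 0.0597
finger_force: 40.0
```

carry_out(targets=[[0,0,0.5,0],[0,0,1,0],[0,0,1.5,0],[0,0,1.5,0]])

```text
clock: 9.0
tcp_pos: [0.5486, -0.1259, 0.1305]
ee_rot: [-2.269, -2.173, 0.0]
contact_force: [-0.0, -0.2, -6.1]
opening: 0.0601
finger_force: 40.0
```

carry_out(targets=[[0,0,0.5,0],[0,0,1,0],[0,0,1.5,0],[0,0,2,0],[0,0,2.4,0],[0,0,2.4,0]])

```text
clock: 9.5
tcp_pos: [0.5486, -0.1259, 0.1281]
ee_rot: [-2.269, -2.173, 0.0]
contact_force: [-1.0, -0.4, -5.8]
opening: 0.0596
finger_force: 40.0
```

carry_out(targets=[[0,0,0.4,0],[0,0,0.8,0],[0,0,1.2,0],[0,0,1.2,0]])

```text
clock: 9.83
tcp_pos: [0.5486, -0.1259, 0.1269]
ee_rot: [-2.269, -2.173, 0.0]
contact_force: [-0.2, -0.4, -5.2]
opening: 0.06
finger_force: 40.0
```

carry_out(targets=[[0,0,0.3,0],[0,0,0.6,0],[0,0,0.6,0]])

```text
clock: 10.08
tcp_pos: [0.5487, -0.126, 0.1266]
ee_rot: [2.269, 2.173, 0.0]
contact_force: [-0.2, 0.1, -3.8]
opening: 0.0599
finger_force: 40.0
```

carry_out(targets=[[0,0,0.3,0],[0,0,0.6,0],[0,0,0.6,0]])

```text
clock: 10.33
tcp_pos: [0.5487, -0.126, 0.1265]
ee_rot: [2.269, 2.173, 0.0]
contact_force: [-3.5, 0.1, 3.2]
opening: 0.0599
finger_force: 40.0
```

carry_out(targets=[[0,0,0,0],[0,0,0,0]], force=8)

```text
clock: 10.5
tcp_pos: [0.5487, -0.126, 0.1265]
ee_rot: [2.268, 2.173, 0.0]
contact_force: [-3.9, 2.1, 6.2]
opening: 0.0598
finger_force: 8.0
```

carry_out(targets=[[0,0,0,0],[0,0,0,0],[0,0,0,0],[0,0,0,0],[0,0,0,0],[0,0,0,0],[0,0,0,0],[0,0,0,0]], grip=0)

```text
clock: 11.17
tcp_pos: [0.5487, -0.126, 0.1258]
ee_rot: [2.269, 2.173, 0.0]
contact_force: [0.3, 0.2, 0.6]
opening: 0.0914
finger_force: 0.0
```

carry_out(targets=[[0,0,-8,0],[0,0,-25,0],[0,0,-50,0],[0,0,-80,0],[0,0,-105,0],[0,0,-120,0],[0,0,-120,0],[0,0,-120,0]])

```text
clock: 11.83
tcp_pos: [0.5488, -0.126, 0.2467]
ee_rot: [2.268, 2.172, 0.002]
contact_force: [-0.2, 0.4, -0.8]
opening: 0.0919
finger_force: 0.0
```

Run:
```python
from h import *
s=state();print(s['clock'],s['tcp_pos'],s['opening'],s['contact_force'])
a=snapshot('wrist');b=snapshot('scene')[170:350,60:300]
cv2.imwrite('pics/end.png',np.hstack([a[:,80:480],cv2.resize(b,(400,300)) if 0 else np.vstack([cv2.resize(b,(400,300)),np.zeros((120,400,3),np.uint8)])])[:,:,::-1])
```

```text
11.8333 [ 0.54882671 -0.12603675  0.24667841] 0.09186053518704904 [-0.16776483  0.37647294 -0.76557953]
```

View pics/end.png

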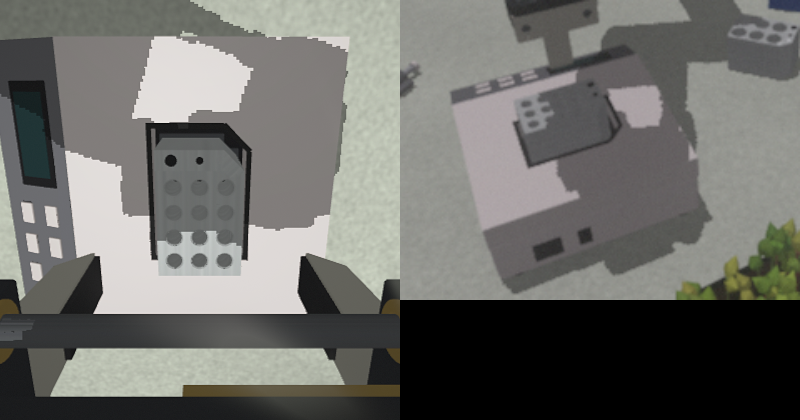

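The block sits level in the well at left-panel (200,205), cut corner to cut corner. It stopped on contact at exactly home height, and the fingers are clear, so I'm handing the job in.

```bash
python3 -c "
from cell import *
print(close_job())"
```

```text
the job is handed in; nothing more can be done
None
```

The narrow-bore block is in the thermoshaker well, cut corner to cut corner, keyways over the keys, at its fully-home height and released; the other items were not touched, and the job was handed in at about 12 s with no verdict returned.

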